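# Turn the nursery sound machine up one click

### The arm

A 6-joint arm with a two-finger parallel gripper is mounted at the origin on the work surface. World frame = base frame: x ahead of the robot, y to its left, z up, the work surface at z = 0. Lengths are in m, angles in rad, forces in N, time in s.
With the tool pointing down it reaches from about 0.325 to 0.9 m from the base axis. Payload 6.1 kg.
Tool frame: the origin (TCP) lies midway between the tips of the shut fingers; the grasp point (between the pads) lies 19 mm behind it; x points along the fingers, y is the direction in which the jaws open and shut, and the axes are right-handed (so a half turn about x gives the same grasp; the last joint's range is limited). The gripper opens to 85 mm and grips with 20 to 120 N. Pads are 22 mm wide; open, the fingers measure 114 mm over their backs; the gripper's body (76 mm by 85 mm) begins 54 mm behind the grasp point. The pads swing forward as they close: fully open they stand 13 mm farther back than shut.
Start: joints at [1.082, 0.22, 1.526, -0, 1.395, -0.126], TCP at [0.222, 0.584, 0.231] pointing down, gripper open.
Joint ranges: [-2.98, 2.98], [-0.91, 2.08], [0.09, 2.57], [-1.24, 4.39], [0.2, 2.65], [-2.68, 2.68]. Speed limits (rad/s): [2.57, 2.57, 3.01, 3.14, 3.14, 3.14].

### API

Orientations are given as [roll, pitch, yaw] about the fixed x, y, z axes, in that order (R = Rz(yaw) Ry(pitch) Rx(roll)).
In Python, from plant import movep, move_l, set_joints, gripper_to, hold, inverse_kinematics, observe, get_image, get_calibration, Unreachable, job_done gives the robot as it stands. Calls block until the motion is done:
- movep(position, orientation): joint-space move of the TCP to a pose.
- move_l(position, feed=0.15, rotation=None, max_force=None): straight line of the TCP; rotation=None keeps the orientation; feed is the mean speed in m/s. With max_force (N) it stops when the force on the tool has changed by that much, and returns True; else False.
- set_joints(angles): joint-space move.
- gripper_to(opening, f_grip=None): finger opening in m; f_grip is the grip in N (None keeps the last); returns when the fingers have stopped.
- hold(seconds).
- inverse_kinematics(position, orientation): joint angles nearest the present ones, or None.
- observe(): the state.
- get_image(name): name is "side" or "top" or "wrist"; returns (picture, depth): 420x560x3 uint8, red, green, blue; 420x560 float32, m along the optical axis (not along the pixel's ray), 0 where there is no reading.
- get_calibration(name): a dict with "intrinsics" (3x3 intrinsics, pixels), "dist_coeffs" ([k1, k2, p1, p2, k3] as OpenCV has them; the pictures are not rectified), "world_from_camera" (4x4, takes a point from camera to world coordinates). Camera axes: x right, y down, z forward; pixel columns grow to the right and rows downward; lengths in m; the calibration is good to about 2 mm. A picture is of the moment at which its call begins: read the wrist's pose just before it. get_calibration takes no time and is no camera call; for the wrist camera it gives the pose at the moment of the call.
A pose or a line that the arm cannot do raises Unreachable and nothing moves.
- job_done(): hands the job in, once; it reports no verdict.
The state is a dict: "time_s": time; "q": joint angles; "joint_velocities": joint speeds; "joint_torque": joint torques, N m; "eef_pos": TCP position; "tcp_rot": TCP orientation; "ft_force": force on the tool from outside, world axes, zero at the start; "torque": the same for the moment, N m; "opening": finger opening in m.
Only numpy, scipy, OpenCV 4.12 (cv2) and the standard library are available. Lean on these libraries where they do the work, as an engineer would, in place of code of your own. Each camera call takes 0.05 s, during which the arm holds its last target. There are 200 camera calls.

### The job

The baby is asleep and street noise comes in from the balcony: turn the sound machine up by one click. With a fingertip on its knurled dial, turn the dial clockwise (seen from above) until it clicks into the next setting, and no further, then take the hand away. The machine stays standing where it is, not lifted or pushed along, and the monitor camera, thermometer case and bowl are left alone.

Things in the scene. Friction and masses are not known exactly. Their poses are not given: they have to be found in the camera images.
- machine: sound machine, loose on the dresser: round white housing 140 mm across with a grey speaker band, flat shoulder 60 mm up, about 1 kg, rubber feet. Origin: centre of its underside, on the dial's axis; z up, x towards the third setting mark. Five marks lie on the shoulder round the dial at +60, +30, 0, -30, -60 degrees from x (counterclockwise positive): a small one with white centre (off), then growing black dots.
- dial (a joint): dial angle in rad, grows clockwise seen from above (louder). Sprung clicks at 0 (off), 0.524, 1.047, 1.571, 2.094; let go between two, it snaps to the nearer. It starts in the second or third. Leaving a click takes about 0.055 N m (1.1 to 1.4 N along the rim). A fingertip pressed on the top near the edge with about 5 to 10 N and swept along the circle carries the dial round with little slip.
- dial_top (a point): centre of the dial's flat top, 80 mm above the dresser, on its upright axis. The dial is a teal disc 100 mm across (too wide to pinch) and 18 mm high, its side and top edge knurled; it does not give under vertical pressure
- dial_mark (a point): on the orange bar on the dial's top, 45 mm from the axis; it turns with the dial and points at the present setting's mark
- monitor: bystander: white baby monitor camera, round foot 72 mm across, ball head with black lens and a short aerial, 129 mm high, 0.18 kg. Origin: centre of its underside
- thermometer: bystander: grey thermometer lying in its open hinged case, tray 40 x 150 mm (long along y) and 16 mm high, the open lid rising to 52 mm at its +x edge, 0.09 kg. Origin: centre of its underside
- bowl: bystander: blue hard plastic bowl, 124 mm across the rim, 50 mm high, 0.12 kg. Origin: centre of its underside

How it is judged:
By the outcome, as a careful person would: the job done as asked, in the order asked, and still so for the second after the job is handed in, with the robot touching nothing.
It also fails if it takes over 32 s, if anything falls off the work surface, if the arm or the gripper's body presses on something with over 40 N, if the wrist force passes 120 N, or if a joint passes its speed limit or range.

## Working session

There is one attempt and no reset: what is moved stays moved. The work goes in short steps, each a Python script; the robot and the scene stay as the last script left them, time stands still between calls to the robot, and variables do not carry over. Pictures are saved under pics/ and viewed, about 8 in all and at most 12, crops included, and the job is handed in when it is done.

```bash
ls; mkdir -p pics; cat > h.py <<'E'
import numpy as np, cv2
from plant import *
def cloud(name):
    c=get_calibration(name); im,d=get_image(name)
    K=np.array(c["intrinsics"]);D=np.array(c["dist_coeffs"]);T=np.array(c["world_from_camera"])
    h,w=d.shape; u,v=np.meshgrid(np.arange(w),np.arange(h))
    p=cv2.undistortPoints(np.stack([u,v],-1).reshape(-1,1,2).astype(np.float64),K,D).reshape(h,w,2)
    P=np.concatenate([p*d[...,None],d[...,None]],-1)@T[:3,:3].T+T[:3,3]
    P[d==0]=np.nan
    return im,P
def save(im,f): cv2.imwrite("pics/"+f,im[...,::-1])
E
python3 - <<'E'
from h import *
for n in("top","side"):
    im,P=cloud(n); save(im,n+"1.png"); np.savez(n+"1.npz",im=im,P=P)
    hsv=cv2.cvtColor(im,cv2.COLOR_RGB2HSV)
    m=(hsv[...,0]>75)&(hsv[...,0]<100)&(hsv[...,1]>80)&(abs(P[...,2]-.08)<.006)
    o=(hsv[...,0]>3)&(hsv[...,0]<22)&(hsv[...,1]>140)&(abs(P[...,2]-.08)<.008)
    for q in(m,o):
        print(n,q.sum(), P[q].mean(0), P[q].min(0),P[q].max(0)) if q.any() else print(n,0)
s=observe();print(s["time_s"],s["eef_pos"],s["tcp_rot"])
E
```

```text
pics
top 1626 [ 0.55595135 -0.02344488  0.08146138] [ 0.50911745 -0.07101817  0.07428806] [0.60617221 0.02551291 0.08594631]
top 41 [ 0.58931161 -0.0122237   0.08200403] [ 0.57361329 -0.01933065  0.07812364] [ 0.60432965 -0.00545229  0.08501762]
side 1900 [ 0.55539799 -0.02959645  0.0805888 ] [ 0.50855326 -0.07464232  0.07402752] [0.60618339 0.0237008  0.08348048]
side 48 [ 0.58812007 -0.01282771  0.08119583] [ 0.57281596 -0.0215475   0.079728  ] [ 0.60392843 -0.00445539  0.0832163 ]
0.1 [0.22155831 0.58381234 0.23028893] [-1.68565326  1.56898143 -2.04848858]
```

View pics/top1.png

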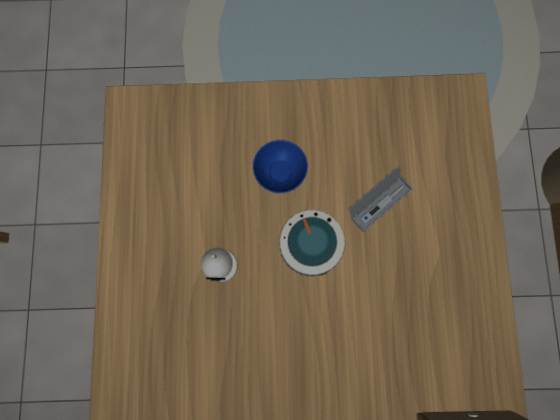

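View pics/side1.png

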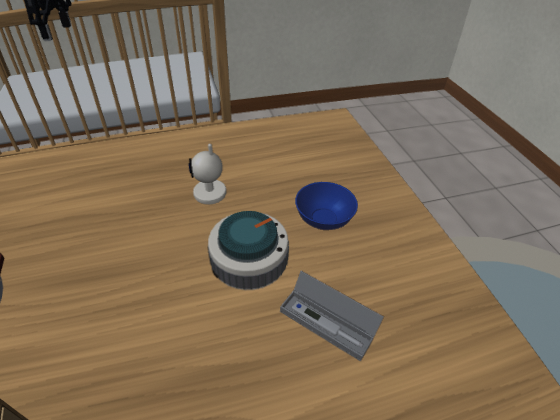

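The top view shows the dial at about (312,241), with the orange bar ending at (306,222) and pointing at the third mark (302,215). That makes the target the fourth mark at (316,213). The monitor (217,264), bowl (280,166) and thermometer (380,200) stand clear, and the side view agrees. Next I move in with the fingers shut and take a closer look.

```bash
cat >> h.py <<'E'
def fit(n,f=None):
    im,P=cloud(n)
    if f: save(im,f)
    hsv=cv2.cvtColor(im,cv2.COLOR_RGB2HSV)
    z=abs(P[...,2]-.08)<.008
    m=(hsv[...,0]>75)&(hsv[...,0]<105)&(hsv[...,1]>80)&z
    o=(hsv[...,0]>3)&(hsv[...,0]<22)&(hsv[...,1]>140)&z
    c=None
    if m.any():
        h=cv2.convexHull((P[m|o][:,:2]*1e4).astype(np.float32)); (c,r)=cv2.minEnclosingCircle(h); c=np.array(c)/1e4
        print(n,m.sum(),"centre",c,"r",r/1e4,"z",np.median(P[m][:,2]))
    if o.any():
        b=P[o][:,:2]; d=np.linalg.svd(b-b.mean(0))[2][0]; d*=np.sign(d@[1,.3])
        print(" bar",o.sum(),b.mean(0),"line deg",np.degrees(np.arctan2(d[1],d[0])),"from centre",np.degrees(np.arctan2(*(b.mean(0)-c)[::-1])))
    return im,P
E
python3 - <<'E'
from h import *
gripper_to(0.0)
movep([.50,-.03,.22],[0,np.pi/2,-np.pi/2])
im,P=fit("wrist","w1.png"); fit("side")
s=observe();print(s["time_s"],s["eef_pos"],s["q"],s["ft_force"])
E
```

```text
wrist 10338 centre [ 0.5583373  -0.02466696] r 0.05013692626953125 z 0.08109093814775026
 bar 312 [ 0.58859324 -0.01335657] line deg 20.121412007602824 from centre 20.49695117603769
side 1904 centre [ 0.55795825 -0.02567303] r 0.05008017578125 z 0.08067654237026006
 bar 48 [ 0.58817891 -0.01257956] line deg 20.652614025957956 from centre 23.425265811773198
3.3667 [ 0.50013304 -0.02932583  0.22001478] [-2.16190595e-01 -7.10996143e-02  1.85632598e+00  1.24410259e-04
  1.35632084e+00 -2.17499444e-01] [ 0.54855872  0.6514698  -0.15992504]
```

View pics/w1.png

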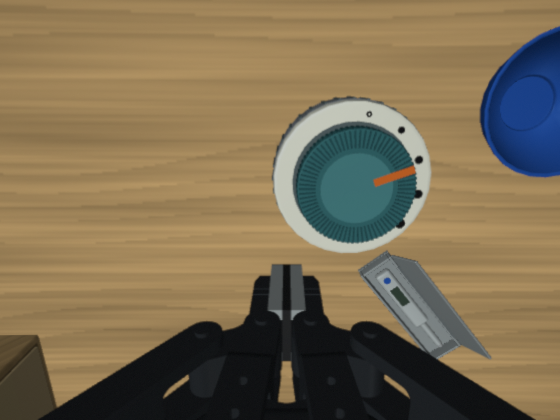

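```bash
cat >> h.py <<'E'
C=np.array([.5583,-.0249]); R=.038
def pose(phi,z):
    a=np.radians(phi); return [C[0]+R*np.cos(a),C[1]+R*np.sin(a),z],[0,np.pi/2,a-1.5*np.pi]
E
python3 - <<'E'
from h import *
movep(*pose(212,.105))
hold(.2); f0=np.array(observe()["ft_force"])
p,_=pose(212,.072)
print("contact",move_l(p,feed=.02,max_force=5))
hold(.2)
s=observe(); z=s["eef_pos"][2]; zc=z; f=np.array(s["ft_force"])-f0; print(s["time_s"],z,f)
while f[2]<6 and z>zc-.004:
    z-=.0005; move_l(pose(212,z)[0],feed=.02); hold(.05); f=np.array(observe()["ft_force"])-f0
print("pressed",z,f)
for phi in np.arange(208,183,-4):
    p,r=pose(phi,z); move_l(p,feed=.03,rotation=r)
    s=observe(); f=np.array(s["ft_force"])-f0; print(phi,round(s["time_s"],2),np.round(f,2),np.round(s["eef_pos"],4))
    if f[2]<5: z-=.0004
    if f[2]>10: z+=.0004
fit("wrist","w2.png"); fit("side","s2.png")
E
```

```text
contact True
5.5417 0.0799335937103586 [-0.82688436 -0.05910474  4.77612947]
pressed 0.0789335937103586 [-3.8451745   0.10421671  8.19055341]
208 6.39 [-1.62 -2.4   6.79] [ 0.5257 -0.0434  0.08  ]
204 6.64 [-1.99 -1.66  7.59] [ 0.5244 -0.0409  0.0799]
200 6.89 [-1.79 -1.37  8.06] [ 0.5234 -0.0384  0.0799]
196 7.14 [-2.27 -1.71  7.35] [ 0.5225 -0.0357  0.0799]
192 7.39 [-2.68 -1.23  8.8 ] [ 0.5218 -0.033   0.0799]
188 7.64 [-3.12 -0.15  6.56] [ 0.5213 -0.0303  0.0799]
184 7.89 [-3.05 -0.14  8.58] [ 0.5209 -0.0274  0.0799]
wrist 24562 centre [ 0.55832144 -0.02402021] r 0.04986797790527344 z 0.08104589842702174
 bar 895 [ 0.58998731 -0.02886828] line deg -7.921089690252509 from centre -8.704443543431161
side 1591 centre [ 0.55761899 -0.02546117] r 0.049943624877929686 z 0.08060940509810083
 bar 51 [ 0.58979194 -0.02817021] line deg -9.46340751031186 from centre -4.81309286573324
```

The bar went from 20° to about −8.5°, which is one 30° click. Now I lift off, retreat and check.

```bash
python3 - <<'E'
from h import *
p=observe()["eef_pos"]
move_l([p[0],p[1],.12],feed=.05)
move_l([p[0]-.03,p[1],.22],feed=.15)
hold(.3)
fit("wrist","w3.png"); im,P=fit("side")
a=np.load("side1.npz")["P"]; d=np.abs(P[...,2]-a[...,2])
print("changed px",[(s,np.nansum(d[s]>.01)) for s in (np.s_[145:205,180:230],np.s_[180:232,290:360],np.s_[270:360,280:385])])
s=observe();print(s["time_s"],s["eef_pos"],s["ft_force"])
E
```

```text
wrist 10233 centre [ 0.55831187 -0.02434976] r 0.0500263671875 z 0.0810665557503309
 bar 289 [ 0.58999447 -0.03008269] line deg -10.028664102043077 from centre -10.256624830360161
side 1897 centre [ 0.55697222 -0.02496856] r 0.05024366760253906 z 0.08067156841482298
 bar 50 [ 0.59000431 -0.02927031] line deg -7.253087244135514 from centre -7.419838312606811
changed px [((slice(145, 205, None), slice(180, 230, None)), np.int64(714)), ((slice(180, 232, None), slice(290, 360, None)), np.int64(0)), ((slice(270, 360, None), slice(280, 385, None)), np.int64(0))]
10.2167 [ 0.49084603 -0.02745846  0.21952532] [-0.99934382 -0.58234464  0.40945489]
```

View pics/w3.png

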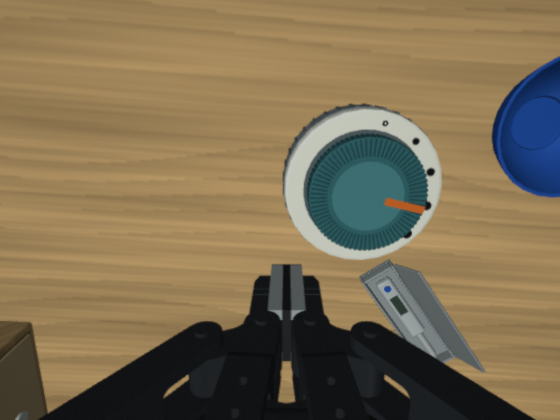

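The bar now points at the fourth mark (428,205). The changed pixels at the monitor are probably the arm getting in the side camera's view, so I'll back off and check once more before handing in.

```bash
python3 - <<'E'
from h import *
movep([.38,-.03,.34],[0,np.pi/2,-np.pi/2])
im,P=fit("side","s4.png")
a=np.load("side1.npz")["P"]; d=np.abs(P[...,2]-a[...,2])
print("monitor px",np.nansum(d[145:205,180:230]>.01), observe()["time_s"])
E
```

```text
side 1901 centre [ 0.5569335  -0.02564383] r 0.05011426086425781 z 0.0806800879684999
 bar 50 [ 0.58996595 -0.02941809] line deg -7.138353261813086 from centre -6.518286199734471
monitor px 0 10.9583
```

View pics/s4.png

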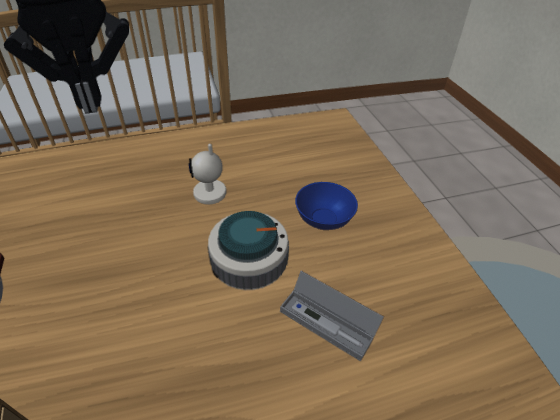

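The side view shows the machine at (248,245), with the monitor, bowl and thermometer where they were and the hand well clear.

```bash
python3 -c "
from plant import *
job_done()"
```

```text
the job is handed in; nothing more can be done
```

The sound machine is up one click, from the third setting to the fourth, and the job was handed in at about 11 s on the robot's clock. I pressed the shut fingertips on the dial top near the rim with about 7–9 N. I swept them 28° clockwise, then lifted off and backed away.

- **Dial:** in the wrist camera the orange bar went from 20.5° to −10.3°, one 30° click, and it points at the fourth mark. The side camera is coarser and read about −7°, roughly 3° off, but that is still the same click.
- **Machine:** its centre stayed put within 1 mm in both cameras.
- **Bystanders:** the bowl and thermometer showed no change. The monitor first showed 714 changed pixels, which was the arm blocking the side view. With the arm clear, the recheck showed 0.

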